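Clip the template panels into the leaning rack

TASK

Put both plywood template panels away: lift each out of the wooden stand and push it into the bay of its own width in the leaning rack, tab up, fully home, so that both spring clips snap over its shoulders. Let go of both panels, and leave the sanding block, the stone offcut and the wooden wedge where they lie.

Things in the scene. Friction and masses are not known exactly. Their poses are not given: they have to be found in the camera images.
- wide_panel: wide template panel: plywood 12 mm thick, an upside-down T 115 mm high: foot 112 mm wide, 40 mm high; centred tab above it 56 mm wide, leaving a square shoulder each side. About 0.12 kg. Origin: middle of its bottom edge; x through its thickness, y along its width, z up the tab. Both faces are alike. Starts upright in a groove of the stand, tab up
- wide_bay (a point): home point of the wide panel, in the rack's right bay: middle of the slot floor, 50 mm over the bench. A seated panel's origin lies here, axes alike (or half a turn about z). z points up out of the slot, leaning 25 degrees from vertical toward the rack's +x (the robot's left), so a panel goes in along -z, downward and to the robot's right; x across its thickness, y along its width
- wide_left_clip (a joint): leaf spring clip at the +y side of the wide bay: bent steel strip 10 mm wide, up to 77 mm over the slot floor. 0 rad closed, grows as it is forced outward (about 0.08 as a panel passes), springs back to 0. Its catch snaps over the shoulder, 42 mm over the floor, only when the panel is within 3 mm of home. Passing both clips of a bay takes 5 to 10 N
- wide_right_clip (a joint): leaf spring clip at the -y side of the wide bay: bent steel strip 10 mm wide, up to 77 mm over the slot floor. 0 rad closed, grows as it is forced outward (about 0.08 as a panel passes), springs back to 0. Its catch snaps over the shoulder, 42 mm over the floor, only when the panel is within 3 mm of home. Passing both clips of a bay takes 5 to 10 N
- narrow_panel: narrow template panel: plywood 12 mm thick, an upside-down T 115 mm high: foot 76 mm wide, 40 mm high; centred tab above it 56 mm wide, leaving a square shoulder each side. About 0.12 kg. Origin: middle of its bottom edge; x through its thickness, y along its width, z up the tab. Both faces are alike. Starts upright in a groove of the stand, tab up
- narrow_bay (a point): home point of the narrow panel, in the rack's left bay: middle of the slot floor, 50 mm over the bench. A seated panel's origin lies here, axes alike (or half a turn about z). z points up out of the slot, leaning 25 degrees from vertical toward the rack's +x (the robot's left), so a panel goes in along -z, downward and to the robot's right; x across its thickness, y along its width
- narrow_left_clip (a joint): leaf spring clip at the +y side of the narrow bay: bent steel strip 10 mm wide, up to 77 mm over the slot floor. 0 rad closed, grows as it is forced outward (about 0.08 as a panel passes), springs back to 0. Its catch snaps over the shoulder, 42 mm over the floor, only when the panel is within 3 mm of home. Passing both clips of a bay takes 5 to 10 N
- narrow_right_clip (a joint): leaf spring clip at the -y side of the narrow bay: bent steel strip 10 mm wide, up to 77 mm over the slot floor. 0 rad closed, grows as it is forced outward (about 0.08 as a panel passes), springs back to 0. Its catch snaps over the shoulder, 42 mm over the floor, only when the panel is within 3 mm of home. Passing both clips of a bay takes 5 to 10 N
- rack: fixed wooden rack, base 270 x 165 x 12 mm, its x axis to the robot's left; two parallel slots, wide bay at x -60 mm, narrow at +60. Origin on the bench. In each slot steel lips guide both side edges, 1.5 mm play, to 52 mm above the floor, then flare to 68 mm (7 mm wider each way at the mouth); between them it is open. Side plates, flared too, leave 2.5 mm play along y. Clips touch a panel from about 53 mm above home
- stand: fixed wooden stand 150 x 140 x 32 mm, left of the rack. Two straight grooves along its y at x -45 and +45 mm, 15 mm wide, 22 mm deep, open at the ends; groove floor 10 mm over the bench. Each holds one panel. Origin: centre of its underside. (Between robot and work stands a fixed suction hood, up to z 0.34 m over x 0.12 to 0.39, y -0.17 to 0.36: keep the arm above it)
- sanding_block: sanding block 62 x 100 x 33 mm lying loose to the right of the rack; bystander. Origin: centre of its underside
- stone_offcut: loose piece of reddish stone 55 x 54 x 25 mm to the left of the stand; bystander. Origin: centre of its underside
- wooden_wedge: small loose wooden wedge 26 x 75 x 20 mm, beyond the gap between rack and stand; bystander. Origin: centre of its underside
Not all that is in view belongs to the job. What is shaped like the wide_panel but orange, pink or turquoise is not meant.

How it is judged:
On the way:
1. one panel (either) is home in its own bay with both clips snapped over its shoulders (((x of wide_panel in the frame of wide_bay between -0.004 and 0.004 m and y of wide_panel in the frame of wide_bay between -0.005 and 0.005 m and z of wide_panel in the frame of wide_bay between -0.003 and 0.003 m and angle between the z axis of wide_panel and the z axis of wide_bay, either way round below 0.1 rad and angle between the x axis of wide_panel and the x axis of wide_bay, either way round below 0.1 rad and value of joint each of wide_left_clip, wide_right_clip below 0.04 rad) or (x of narrow_panel in the frame of narrow_bay between -0.004 and 0.004 m and y of narrow_panel in the frame of narrow_bay between -0.005 and 0.005 m and z of narrow_panel in the frame of narrow_bay between -0.003 and 0.003 m and angle between the z axis of narrow_panel and the z axis of narrow_bay, either way round below 0.1 rad and angle between the x axis of narrow_panel and the x axis of narrow_bay, either way round below 0.1 rad and value of joint each of narrow_left_clip, narrow_right_clip below 0.04 rad))), for 0.2 s.
At the end, for the whole second after the job is handed in: Each panel is at rest in the bay of its own width, within 3 mm of home along the slot, 4 mm across it (5 mm sideways) and 0.1 rad of the slot's direction, and all four clips are closed (under 0.04 rad) (x of wide_panel in the frame of wide_bay between -0.004 and 0.004 m and y of wide_panel in the frame of wide_bay between -0.005 and 0.005 m and z of wide_panel in the frame of wide_bay between -0.003 and 0.003 m and angle between the z axis of wide_panel and the z axis of wide_bay, either way round below 0.1 rad and angle between the x axis of wide_panel and the x axis of wide_bay, either way round below 0.1 rad and value of joint each of wide_left_clip, wide_right_clip, narrow_left_clip, narrow_right_clip below 0.04 rad and x of narrow_panel in the frame of narrow_bay between -0.004 and 0.004 m and y of narrow_panel in the frame of narrow_bay between -0.005 and 0.005 m and z of narrow_panel in the frame of narrow_bay between -0.003 and 0.003 m and angle between the z axis of narrow_panel and the z axis of narrow_bay, either way round below 0.1 rad and angle between the x axis of narrow_panel and the x axis of narrow_bay, either way round below 0.1 rad and linear speed of each of wide_panel, narrow_panel below 0.02 m/s); the robot touches nothing.
It fails at once if the sanding block is pushed more than 25 mm (distance of sanding_block from where it was at the start of the episode above 0.025 m).
It fails at once if the piece of stone is pushed more than 25 mm (distance of stone_offcut from where it was at the start of the episode above 0.025 m).
It fails at once if the wooden wedge is pushed more than 25 mm (distance of wooden_wedge from where it was at the start of the episode above 0.025 m).
It also fails if it takes over 56 s, if anything falls off the work surface, if the arm or the gripper's body presses on something with over 40 N, if the wrist force passes 120 N, or if a joint passes its speed limit or range.

ROBOT

A 6-joint arm with a two-finger parallel gripper is mounted at the origin on a cart in front of the work surface, level with it; the furniture and walls round the work are solid. World frame = base frame: x ahead of the robot, y to its left, z up, the work surface at z = 0. Lengths are in m, angles in rad, forces in N, time in s.
With the tool pointing down it reaches from about 0.425 to 0.95 m from the base axis. Payload 3.5 kg.
Tool frame: the origin (TCP) lies on the mounting face of the last link; the fingertips stand 173 mm ahead of it and the grasp point (between the pads) lies 155 mm ahead of it; y points along the fingers, x is the direction in which the jaws open and shut, and the axes are right-handed (so a half turn about y gives the same grasp; the last joint's range is limited). The gripper opens to 85 mm and grips with 20 to 120 N. Pads are 22 mm wide; open, the fingers measure 114 mm over their backs; the gripper's body (76 mm by 85 mm) begins 54 mm behind the grasp point. The pads swing forward as they close: fully open they stand 13 mm farther back than shut.
Start: joints at [0.973, 0.286, 1.577, -0, 1.279, -0.15], TCP at [0.292, 0.608, 0.405] pointing down, gripper open.
Joint ranges: [-2.77, 2.77], [-0.9, 2.22], [0.21, 2.48], [-1.53, 4.67], [0.24, 2.81], [-2.84, 2.84]. Speed limits (rad/s): [2.79, 2.79, 3.14, 3.14, 3.14, 3.14].

INTERFACE

Orientations are given as a unit quaternion [w, x, y, z].
In Python, from rig import arm, ik, optics, sign_off, sensors gives the robot as it stands. Calls block until the motion is done:
- arm.reach(position, orientation): joint-space move of the TCP to a pose.
- arm.line_to(position, orientation=None, max_speed=0.15, f_stop=None): straight line of the TCP; orientation=None keeps the orientation; max_speed is the mean speed in m/s. With f_stop (N) it stops when the force on the tool has changed by that much, and returns True; else False.
- arm.move_j(angles): joint-space move.
- arm.grip(opening): opening from 0.0 (shut) to 1.0 (fully open); the grip force is fixed at half the most; returns when the fingers have stopped.
- arm.dwell(seconds).
- ik(position, orientation): joint angles nearest the present ones, or None.
- optics.grab_frame(name): name is "scene" or "side" or "wrist"; returns a dict with "color" (420x560x3 uint8, blue, green, red), "fov_y" (degrees; the focal length in pixels is half the picture's height over the tangent of half this angle, whatever the lens; pixels are square), "cx", "cy" (the principal point, pixels), "view" (4x4, takes a point from world to camera coordinates). Camera axes: x right, y down, z forward; pixel columns grow to the right and rows downward; lengths in m; the calibration is good to about 2 mm. A picture is of the moment at which its call begins. There is no depth.
A pose or a line that the arm cannot do raises arm.PlanningError and nothing moves.
- sign_off(): hands the job in, once; it reports no verdict.
Readings, each from a call of its own:
- sensors.read_time_s(): time.
- sensors.read_joint_positions(): joint angles.
- sensors.read_dq(): joint speeds.
- sensors.read_tau(): joint torques, N m.
- sensors.read_ee_pos(): TCP position.
- sensors.read_ee_rot(): TCP orientation.
- sensors.read_wrist_force(): force on the tool from outside, world axes, zero at the start.
- sensors.read_wrist_torque(): the same for the moment, N m.
- sensors.read_width(): opening from 0.0 (shut) to 1.0 (fully open).
Only numpy, scipy, OpenCV 4.12 (cv2) and the standard library are available. Lean on these libraries where they do the work, as an engineer would, in place of code of your own. Each camera call takes 0.05 s, during which the arm holds its last target. There are 200 camera calls.

## Working session

There is one attempt and no reset: what is moved stays moved. The work goes in short steps, each a Python script; the robot and the scene stay as the last script left them, time stands still between calls to the robot, and variables do not carry over. Pictures are saved under pics/ and viewed, about 8 in all and at most 12, crops included, and the job is handed in when it is done.

```bash
ls; mkdir -p pics
python3 - <<'E'
from rig import arm, ik, optics, sensors
import cv2,numpy as np
for n in ("scene","side","wrist"):
    f=optics.grab_frame(n); cv2.imwrite(f"pics/{n}0.png",f["color"])
    np.save(f"pics/{n}0.npy",f,allow_pickle=True)
    print(n,f["fov_y"],f["cx"],f["cy"],np.round(f["view"],4).tolist())
print(sensors.read_ee_pos(),sensors.read_ee_rot(),sensors.read_time_s())
E
```

```text
pics
scene 46.309012239995724 277.7265907686405 208.59407013155243 [[-0.9918, -0.1274, 0.0015, 0.5479], [-0.0997, 0.7684, -0.6321, 0.0647], [0.0794, -0.6271, -0.7749, 1.4364], [0.0, 0.0, 0.0, 1.0]]
side 46.05544821389416 278.74561454460957 204.44003396799923 [[0.9991, 0.0433, -0.0033, -0.5352], [0.0162, -0.443, -0.8964, 0.0947], [-0.0402, 0.8955, -0.4433, 1.7111], [0.0, 0.0, 0.0, 1.0]]
wrist 59.68167676796831 280.7931484436275 211.89879554278107 [[0.4324, 0.9017, -0.0022, -0.6733], [0.8591, -0.4112, 0.3048, -0.0402], [0.2739, -0.1337, -0.9524, 0.3799], [0.0, 0.0, 0.0, 1.0]]
[0.29210786 0.60829694 0.4035961 ] [-0.59825528  0.59880562  0.37587435 -0.37714841] 0.15
```

View images.

View pics/scene0.png

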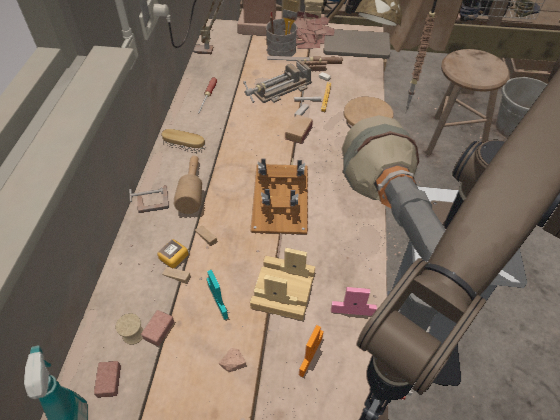

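View pics/side0.png

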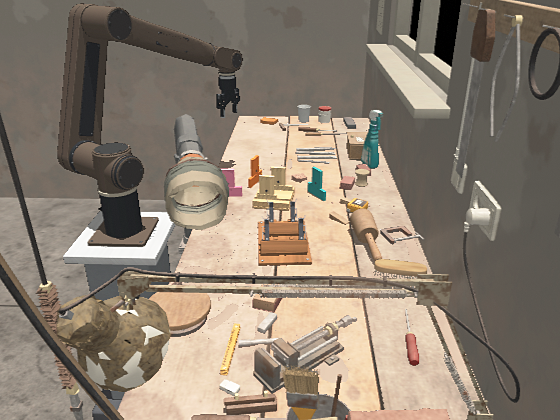

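View pics/wrist0.png

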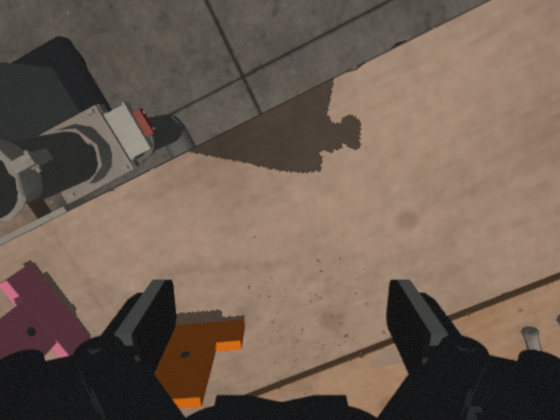

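```bash
cat > h.py <<'E'
from rig import arm, ik, optics, sensors
import cv2,numpy as np
from scipy.spatial.transform import Rotation as R
def K(f):
    F=f["color"].shape[0]/2/np.tan(np.radians(f["fov_y"])/2); return F,f["cx"],f["cy"]
def ray(f,u,v):
    F,cx,cy=K(f); V=f["view"]; d=V[:3,:3].T@np.array([(u-cx)/F,(v-cy)/F,1]); return -V[:3,:3].T@V[:3,3],d/np.linalg.norm(d)
def onz(f,u,v,z):
    o,d=ray(f,u,v); return o+d*(z-o[2])/d[2]
def proj(f,p):
    F,cx,cy=K(f); V=f["view"]; q=V[:3,:3]@np.asarray(p,float)+V[:3,3]; return np.array([cx+F*q[0]/q[2],cy+F*q[1]/q[2]])
def cross(*rs):
    A=0;b=0
    for o,d in rs:
        M=np.eye(3)-np.outer(d,d); A=A+M; b=b+M@o
    p=np.linalg.solve(A,b); return p,[np.linalg.norm((np.eye(3)-np.outer(d,d))@(p-o)) for o,d in rs]
def rot(xdir,ydir): # tool x (jaw dir), y (finger dir) in world
    y=np.array(ydir,float);y/=np.linalg.norm(y);x=np.array(xdir,float);x-=x@y*y;x/=np.linalg.norm(x)
    return np.column_stack([x,y,np.cross(x,y)])
def quat(M):
    q=R.from_matrix(M).as_quat(); return np.array([q[3],*q[:3]])
def eeR():
    q=np.array(sensors.read_ee_rot()); return R.from_quat([*q[1:],q[0]]).as_matrix()
def shot(n,name):
    f=optics.grab_frame(n); cv2.imwrite(f"pics/{name}.png",f["color"]); np.save(f"pics/{name}.npy",f,allow_pickle=True); return f
def load(name): return np.load(f"pics/{name}.npy",allow_pickle=True).item()
E
python3 - <<'E'
from h import *
s=load("scene0");w=load("wrist0")
for n,p in dict(rackTL=(260,165),rackTR=(308,166),rackBL=(252,229),rackBR=(306,233)).items(): print(n,onz(s,*p,0.006))
for n,p in dict(sL=(251,306),sR=(304,318),sTL=(263,270),sTR=(314,278)).items(): print(n,onz(s,*p,0.032))
print("hood",onz(s,382,150,.34))
M=eeR();print(M.round(3))
o,_=ray(w,280,210); print("cam in tool",M.T@(o-sensors.read_ee_pos()),"axes",(M.T@w["view"][:3,:3].T).round(3))
E
```

```text
rackTL [ 0.63380762 -0.18141095  0.006     ]
rackTR [ 0.47868814 -0.1970127   0.006     ]
rackBL [0.61798515 0.07833549 0.006     ]
rackBR [0.46050481 0.07251701 0.006     ]
sL [0.5773146 0.3384648 0.032    ]
sR [0.44088963 0.35434497 0.032     ]
sTL [0.56276784 0.22878246 0.032     ]
sTR [0.42551616 0.23598209 0.032     ]
hood [0.29704986 0.0534281  0.34      ]
[[ 0.433 -0.001 -0.901]
 [ 0.901 -0.002  0.433]
 [-0.002 -1.     0.   ]]
cam in tool [-0.0006165   0.03100526  0.07782075] axes [[ 1.     0.001 -0.   ]
 [ 0.    -0.305  0.952]
 [ 0.001 -0.952 -0.305]]
```

Run:
```python
from h import *
D=quat(rot([0,1,0],[0,0,-1]))
arm.reach([0.50,0.29,0.40],D); shot("wrist","w_stand"); print(sensors.read_time_s())
arm.reach([0.545,-0.05,0.42],D); f=shot("wrist","w_rack"); print(sensors.read_time_s(),sensors.read_ee_pos())
```

```text
1.6167
2.9583 [ 0.54509545 -0.04881681  0.41986068]
```

View pics/w_stand.png

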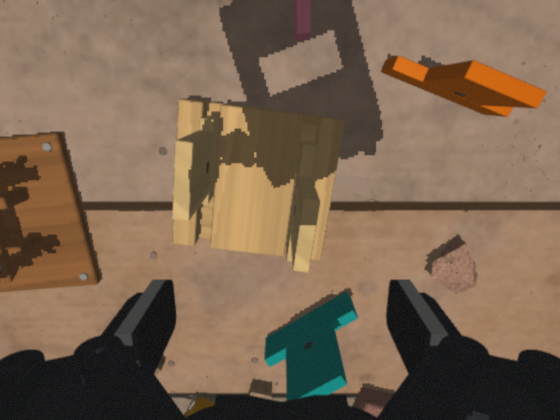

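View pics/w_rack.png

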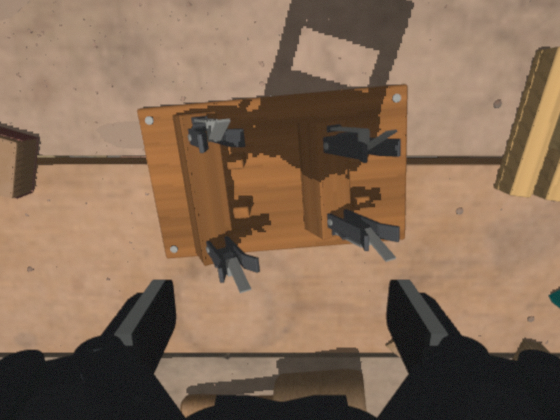

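Run:
```python
from h import *
f=load("w_stand");c=f["color"][85:285,160:360]
cv2.imwrite("pics/c1.png",cv2.resize(np.clip(c*1.3,0,255).astype(np.uint8),(800,800)[:2],interpolation=cv2.INTER_CUBIC)[:, :][::1][:800])
a=cv2.resize(np.clip(c.astype(float)*1.4,0,255).astype(np.uint8),(600,600),interpolation=cv2.INTER_CUBIC);cv2.imwrite("pics/c1.png",a)
g=load("w_rack")
P=[onz(g,*p,.012) for p in ((139,108),(407,85),(407,240),(168,258))]
for p in P: print(p.round(4))
print([np.linalg.norm(P[i]-P[(i+1)%4]).round(4) for i in range(4)],np.mean(P,0))
for n,p in {"stand TL(near,right)":(181,100),"TR":(344,121),"BR":(317,258)}.items(): print(n,onz(f,*p,.032).round(4))
```

```text
[ 0.4798 -0.1901  0.012 ]
[0.4577 0.0732 0.012 ]
[0.6202 0.0906 0.012 ]
[ 0.6424 -0.1764  0.012 ]
[np.float64(0.2643), np.float64(0.1633), np.float64(0.2679), np.float64(0.1632)] [ 0.55000821 -0.05066482  0.012     ]
stand TL(near,right) [0.4263 0.2021 0.032 ]
TR [0.4441 0.3467 0.032 ]
BR [0.5785 0.3267 0.032 ]
```

View pics/c1.png

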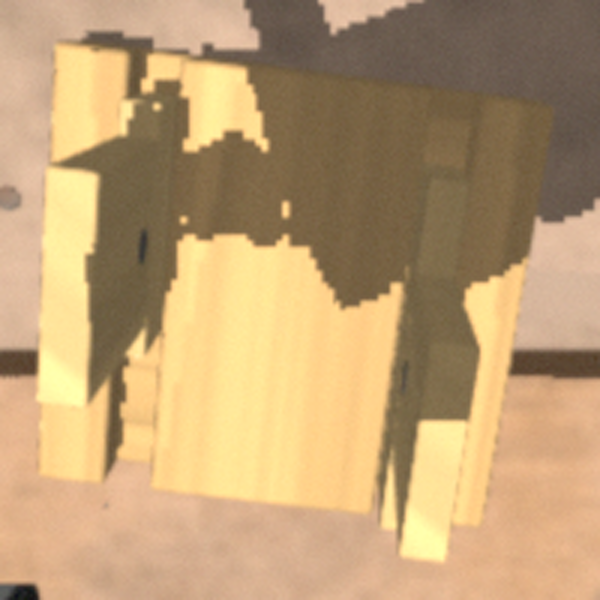

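```bash
cat >> h.py <<'E'
def yawR(a): c,s=np.cos(a),np.sin(a); return np.array([[c,-s,0],[s,c,0],[0,0,1]])
RK=np.array([.5500,-.0507,0]); RA=yawR(np.radians(95.0))
L=np.radians(25); BR=RA@np.column_stack([[np.cos(L),0,-np.sin(L)],[0,1,0],[np.sin(L),0,np.cos(L)]])
BAY={"wide":RK+RA@[-.06,0,.05],"narrow":RK+RA@[.06,0,.05]}
def T(w): 
    a=w/2; return [(0,-a,0),(0,a,0),(0,a,.04),(0,.028,.04),(0,.028,.115),(0,-.028,.115),(0,-.028,.04),(0,-a,.04)]
def draw(img,f,o,M,pts,col=(0,255,0),k=1):
    q=np.array([proj(f,o+M@np.array(p))*k for p in pts]); cv2.polylines(img,[q.round().astype(int)],True,col,1)
E
python3 - <<'E'
from h import *
f=load("w_stand");s=load("scene0");g=load("w_rack")
cr=lambda u,v:(160+u/3,85+v/3)
for n,q in {"L":[(50,168),(98,172),(88,405),(38,402)],"Rr":[(478,345),(447,560),(402,557)]}.items():
    P=[onz(f,*cr(*p),.125) for p in q]; print(n,[p[:2].round(4).tolist() for p in P],[np.linalg.norm(P[i]-P[i+1]).round(4) for i in range(len(P)-1)])
for w,u in (("near shoulder R",(448,180)),("near sh L",(165,85))): print(w,onz(f,*cr(*u),.05).round(4))
a=cv2.resize(g["color"][60:310,110:430],(800,625)[0:2])[:600]; k=2.5
im=cv2.resize(g["color"],None,fx=k,fy=k)
for n,w in (("wide",.112),("narrow",.076)):
    draw(im,g,BAY[n],BR,T(w),(0,255,0),k)
    draw(im,g,BAY[n],BR,[(x,y,.068) for x,y in ((-.0145,-w/2),(.0145,-w/2),(.0145,w/2),(-.0145,w/2))],(255,255,0),k)
draw(im,g,RK,RA,[(x,y,.012) for x,y in ((-.135,-.0825),(.135,-.0825),(.135,.0825),(-.135,.0825))],(0,0,255),k)
a=im[150:150+575,300:1060]
b=cv2.resize(s["color"][235:330,235:330],None,fx=3,fy=3,interpolation=cv2.INTER_CUBIC)
cv2.imwrite("pics/c2.png",cv2.resize(a,None,fx=1,fy=1)); cv2.imwrite("pics/c3.png",b)
v=np.vstack([a[:,:800]]); pad=np.zeros((600,800,3),np.uint8)
A=cv2.resize(a,(510,386)); pad[:386,:510]=A; pad[:285,515:800]=b; cv2.imwrite("pics/c4.png",pad)
E
```

```text
L [[0.4509, 0.2213], [0.4517, 0.2318], [0.506, 0.2255], [0.5052, 0.2138]] [np.float64(0.0105), np.float64(0.0546), np.float64(0.0117)]
Rr [[0.4912, 0.3167], [0.5463, 0.3109], [0.5455, 0.2998]] [np.float64(0.0554), np.float64(0.0111)]
near shoulder R [0.4631 0.3147 0.05  ]
near sh L [0.4368 0.2345 0.05  ]
```

View pics/c4.png

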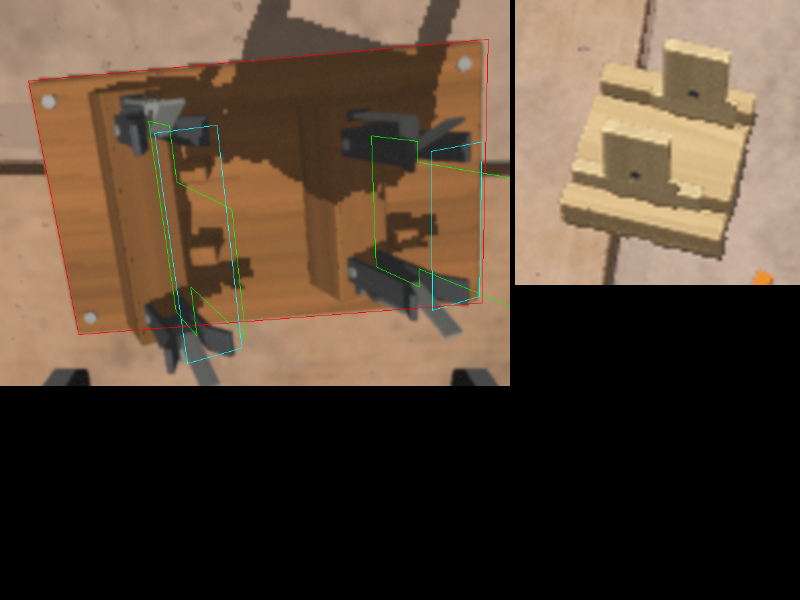

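```bash
cat >> h.py <<'E'
H=.095; a=np.radians(6.6); SX=np.array([np.sin(a),np.cos(a),0]); QS=quat(rot(SX,[0,0,-1])); QB=quat(rot(BR[:,0],-BR[:,2]))
TAB={"narrow":np.array([.4785,.2231]),"wide":np.array([.5182,.3079])}
def tcp(n,z,dx=0,dy=0): return BAY[n]+BR@np.array([dx,dy,z+H+.155])
def pick(n):
    p=np.array([*TAB[n],.01+H+.155])
    arm.reach(p+[0,0,.12],QS); arm.line_to(p,max_speed=.15); 
    print("force before",np.round(sensors.read_wrist_force(),1)); arm.grip(0.0)
    print("width mm",sensors.read_width()*85,np.round(sensors.read_wrist_force(),1))
    arm.line_to(p+[0,0,.17],max_speed=.15); print("F",np.round(sensors.read_wrist_force(),1))
    arm.reach(tcp(n,.115),QB); print("t",sensors.read_time_s())
E
python3 - <<'E'
from h import *
pick("narrow"); shot("wrist","n_pre"); s=shot("side","n_side");
E
```

```text
force before [0.3 0.6 0.6]
width mm 11.485206979979555 [0.8 0.5 0.9]
F [-0.  -0.4 -1.1]
t 7.5833
```

View pics/n_pre.png

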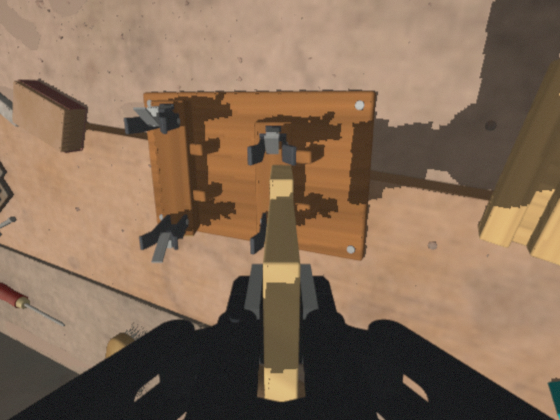

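Run:
```python
from h import *
g=load("n_pre");k=5
a=cv2.resize(np.clip(g["color"].astype(float)*1.6,0,255).astype(np.uint8)[90:270,225:335],None,fx=k,fy=k,interpolation=cv2.INTER_CUBIC)
b=cv2.resize(np.clip(g["color"].astype(float)*1.3,0,255).astype(np.uint8)[85:265,125:205],None,fx=3,fy=3,interpolation=cv2.INTER_CUBIC)
pad=np.zeros((600,800,3),np.uint8); pad[:,:550]=a[:600]; pad[:540,555:795]=b;cv2.imwrite("pics/c5.png",pad)
for x,y in ((-.0075,.038),(.0075,.038),(-.0145,.038),(.0145,.038)):
  for z in (.052,.068): print(x,z,proj(g,BAY["narrow"]+BR@[x,y,z]).round(1),proj(g,BAY["wide"]+BR@[x,.056,z]).round(1))
```

```text
-0.0075 0.052 [270.2 150.5] [148.2 121.8]
-0.0075 0.068 [269.7 153.7] [141.7 123.1]
0.0075 0.052 [289.8 150.5] [165.2 121.8]
0.0075 0.068 [290.4 153.7] [159.6 123.1]
-0.0145 0.052 [261.1 150.5] [140.3 121.8]
-0.0145 0.068 [260.  153.7] [133.4 123.1]
0.0145 0.052 [299.  150.5] [173.2 121.8]
0.0145 0.068 [300.1 153.7] [167.9 123.1]
```

View pics/c5.png

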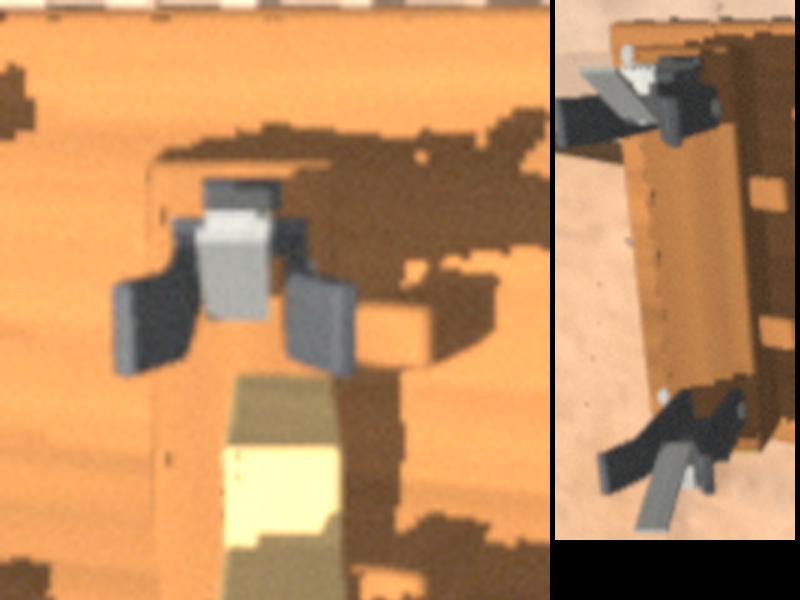

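Run:
```python
from h import *
g=load("n_pre")
C=[(-.135,.0825),(.135,.0825),(.135,-.0825),(-.135,-.0825)]
for n,c,p in zip(("nearR","nearL","farL","farR"),C,((145,94),(375,91),(361,260),None)):
    P=RK+RA@[*c,.012]; print(n,proj(g,P).round(1),p, (RA.T@(onz(g,*p,.012)-RK)*1e3).round(1) if p else "")
print(sensors.read_ee_pos(), tcp("narrow",.115))
```

```text
nearR [142.4  91.4] (145, 94) [-131.3   79.6   12. ]
nearL [376.4  90.2] (375, 91) [133.9  81.9  12. ]
farL [363.4 262.6] (361, 260) [132.4 -80.2  12. ]
farR [156.9 224.6] None 
[0.53109452 0.16326797 0.38143712] [0.53132639 0.16274036 0.38080234]
```

Run:
```python
from h import *
arm.line_to(tcp("narrow",.085,-.0058),max_speed=.1)
g=shot("wrist","n_pre2");s=shot("scene","n_sc2");d=shot("side","n_sd2")
k=4
b=lambda im,r,c,k:cv2.resize(np.clip(im["color"].astype(float)*1.5,0,255).astype(np.uint8)[r[0]:r[1],c[0]:c[1]],None,fx=k,fy=k,interpolation=cv2.INTER_CUBIC)
pad=np.zeros((600,800,3),np.uint8)
A=b(g,(110,250),(225,335),4);pad[:A.shape[0],:A.shape[1]]=A
q=proj(s,BAY["narrow"]+[0,0,.05]).astype(int);B=b(s,(q[1]-50,q[1]+48),(q[0]-55,q[0]+55),3);pad[:B.shape[0],450:450+B.shape[1]]=B
q=proj(d,BAY["narrow"]+[0,0,.05]).astype(int);B=b(d,(q[1]-50,q[1]+50),(q[0]-55,q[0]+55),3);pad[300:300+B.shape[0],450:450+B.shape[1]]=B
cv2.imwrite("pics/c6.png",pad)
```

```text
(no output)
```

View pics/c6.png

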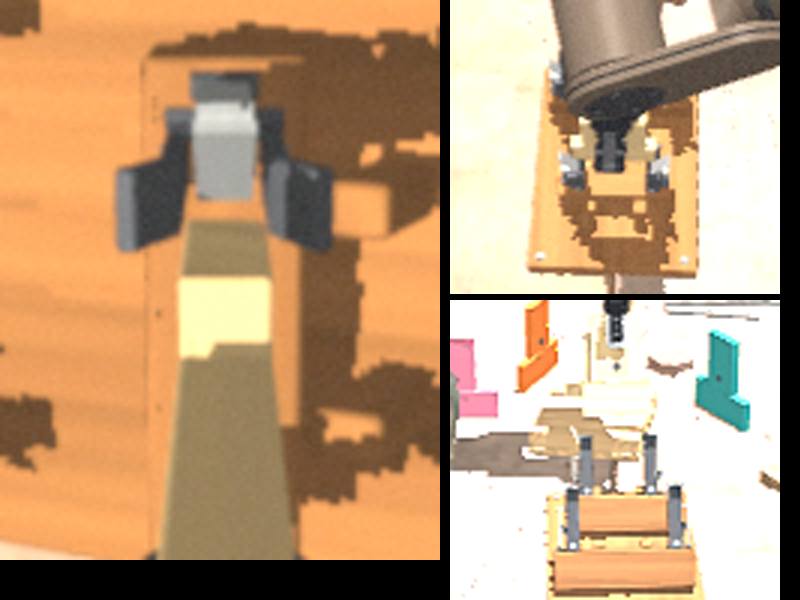

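```bash
cat >> h.py <<'E'
def state(n):
    d=BR.T@(np.array(sensors.read_ee_pos())-tcp(n,0)); print("bay pos mm",(d*1e3).round(1),"F bay",(BR.T@np.array(sensors.read_wrist_force())).round(1),"Tq",(BR.T@np.array(sensors.read_wrist_torque())).round(2),"t",sensors.read_time_s())
E
python3 - <<'E'
from h import *
n="narrow"
for z in (.055,.035,.015,-.004):
    r=arm.line_to(tcp(n,z,-.0062),max_speed=.04,f_stop=22); print(z,r); state(n)
    if r: break
E
```

```text
0.055 False
bay pos mm [-6.3 -0.1 55.2] F bay [-0.2 -0.6 -0.6] Tq [-0.   -0.3   0.02] t 9.1917
0.035 False
bay pos mm [-6.3 -0.1 35. ] F bay [ 0.2 -0.3  2.5] Tq [-0.04 -0.27 -0.02] t 9.8417
0.015 False
bay pos mm [-6.1  0.1 14.5] F bay [-0.3 -0.1  0.5] Tq [-0.08 -0.23  0.03] t 10.4917
-0.004 False
bay pos mm [-6.3 -0.2 -2.4] F bay [ 0.8  4.  11.7] Tq [ 0.65 -0.4   0.04] t 11.1167
```

Run:
```python
from h import *
n="narrow"
arm.dwell(.3); state(n)
r=arm.line_to(tcp(n,-.010,-.0062),max_speed=.02,f_stop=25); print(r); state(n)
s=shot("scene","n_sc3");d=shot("side","n_sd3");w=shot("wrist","n_w3")
b=lambda im,r,c,k:cv2.resize(np.clip(im["color"].astype(float)*1.4,0,255).astype(np.uint8)[r[0]:r[1],c[0]:c[1]],None,fx=k,fy=k,interpolation=cv2.INTER_CUBIC)
pad=np.zeros((600,800,3),np.uint8)
A=b(w,(90,240),(225,335),4)[:600];pad[:A.shape[0],:A.shape[1]]=A
q=proj(s,BAY["narrow"]+[0,0,.05]).astype(int);B=b(s,(q[1]-50,q[1]+48),(q[0]-55,q[0]+55),3);pad[:B.shape[0],450:450+B.shape[1]]=B
q=proj(d,BAY["narrow"]+[0,0,.05]).astype(int);B=b(d,(q[1]-50,q[1]+50),(q[0]-55,q[0]+55),3);pad[300:300+B.shape[0],450:450+B.shape[1]]=B
cv2.imwrite("pics/c7.png",pad)
```

```text
bay pos mm [-6.3 -0.1 -2.4] F bay [ 0.7  4.  11.6] Tq [ 0.63 -0.45  0.05] t 11.4167
True
bay pos mm [-6.5 -0.5 -2.4] F bay [-0.1  1.8  3.5] Tq [ 0.13 -0.2   0.02] t 11.6667
```

View pics/c7.png

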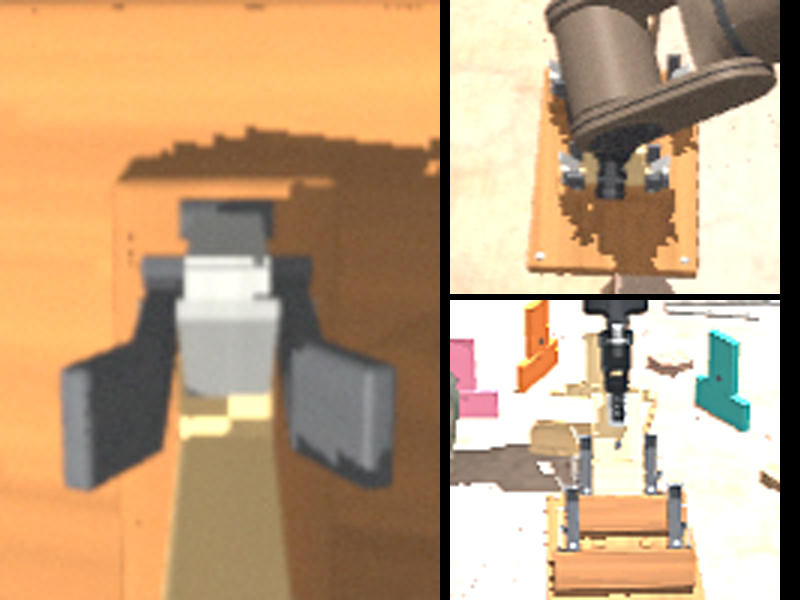

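Run:
```python
from h import *
n="narrow"
arm.grip(0.6); state(n)
arm.line_to(tcp(n,.09,-.0062),max_speed=.15); arm.line_to(np.array(sensors.read_ee_pos())+[0,.03,.06])
shot("wrist","n_after")
arm.grip(1.0)
pick("wide")
def lips(f,r0,r1,c0=235,c1=330):
    im=f["color"].astype(int)[r0:r1,c0:c1]; m=(im[...,0]>=im[...,2]-6)&(im.sum(2)<330)
    c=np.where(m.sum(0)>=4)[0]; return (c.min()+c0,c.max()+c0,(c.min()+c.max())/2+c0) if len(c) else None
arm.line_to(tcp("wide",.085,-.0062),max_speed=.15)
f=shot("wrist","w_pre2"); state("wide")
g=load("n_pre2")
print("narrow ref",lips(g,148,172),"expected ~",225+117/4,225+332/4)
q=proj(g,BAY["narrow"]+BR@[-.0062,.038,.068]);p=proj(f,BAY["wide"]+BR@[-.0062,.056,.068]);print(q,p)
for d in (0,5,10): o=int(round(p[1]-q[1])); print(lips(f,148+o-d,172+o-d))
```

```text
bay pos mm [-6.3 -0.5 -2.4] F bay [-0.3 -0.1  0.4] Tq [-0.01 -0.2  -0.03] t 12.2833
force before [ 0.7  0.4 -0.3]
width mm 11.154194448095309 [ 0.3 -0.4  0.5]
F [ 0.2 -0.1 -1.8]
t 19.1167
bay pos mm [-5.8 -0.2 85.3] F bay [-0.2 -0.3 -1.2] Tq [-0.01 -0.37  0.01] t 19.525
narrow ref (np.int64(255), np.int64(307), np.float64(281.0)) expected ~ 254.25 308.0
[280.92238203 160.27466839] [280.44795448 132.29164026]
(np.int64(254), np.int64(307), np.float64(280.5))
(np.int64(254), np.int64(307), np.float64(280.5))
(np.int64(254), np.int64(307), np.float64(280.5))
```

Run:
```python
from h import *
n="wide"
for z in (.055,.035,.015,-.004):
    r=arm.line_to(tcp(n,z,-.0063),max_speed=.04,f_stop=22); print(z,r); state(n)
    if r: break
if not r: r=arm.line_to(tcp(n,-.010,-.0063),max_speed=.02,f_stop=25); print(r); state(n)
```

```text
0.055 False
bay pos mm [-6.4 -0.1 55.1] F bay [ 0.7  0.9 -1.3] Tq [-0.02 -0.28  0.02] t 20.425
0.035 False
bay pos mm [-6.5 -0.3 35. ] F bay [ 0.2 -2.2  0.8] Tq [-0.56 -0.09  0.02] t 21.075
0.015 False
bay pos mm [-6.2  0.2 14.5] F bay [-0.2 -2.8 -0.1] Tq [-0.61 -0.18 -0.04] t 21.725
-0.004 True
bay pos mm [-6.6 -0.3 -2.3] F bay [ 0.1 -0.3  4.2] Tq [-0.21 -0.15 -0.07] t 22.225
```

Run:
```python
from h import *
n="wide"
r=arm.line_to(tcp(n,-.010,-.0063),max_speed=.02,f_stop=25); print(r); state(n)
arm.grip(0.6); state(n)
arm.line_to(tcp(n,.09,-.0063),max_speed=.15)
D=quat(rot(-RA[:,0]*-1,[0,0,-1]))
arm.reach([.53,.0,.42],QB); w1=shot("wrist","f_w1")
arm.reach([.50,.20,.45],QS); s=shot("scene","f_sc"); d=shot("side","f_sd"); print(sensors.read_time_s())
b=lambda im,r,c,k:cv2.resize(np.clip(im["color"].astype(float)*1.3,0,255).astype(np.uint8)[r[0]:r[1],c[0]:c[1]],None,fx=k,fy=k,interpolation=cv2.INTER_CUBIC)
pad=np.zeros((600,800,3),np.uint8)
A=cv2.resize(w1["color"],(400,300));pad[:300,:400]=A
q=proj(s,RK+[0,0,.08]).astype(int);B=b(s,(q[1]-50,q[1]+50),(q[0]-66,q[0]+67),3);pad[:300,401:800]=B[:,:399]
c=load("n_after");C=cv2.resize(c["color"],(400,300));pad[300:,:400]=C
q=proj(d,RK+[0,0,.08]).astype(int);B=b(d,(q[1]-50,q[1]+50),(q[0]-66,q[0]+67),3);pad[300:,401:800]=B[:,:399]
cv2.imwrite("pics/c8.png",pad)
```

```text
True
bay pos mm [-6.7 -0.5 -2.3] F bay [1.2 0.7 4.7] Tq [-0.03 -0.33  0.05] t 22.5
bay pos mm [-6.8 -0.8 -2.2] F bay [ 0.5  0.1 -0.2] Tq [-0.   -0.19  0.03] t 22.9667
25.2917
```

View pics/c8.png

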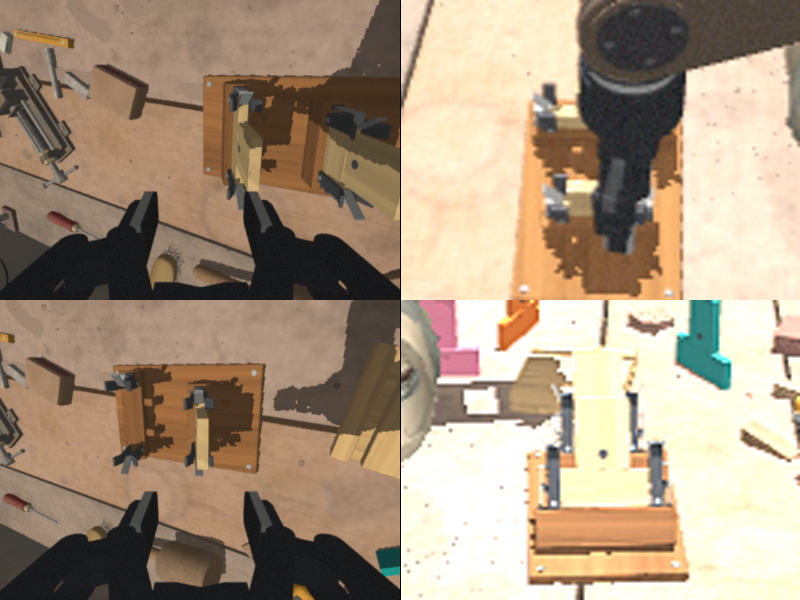

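Run:
```python
from h import *
arm.grip(0.0)
off=.115+.173-H-.155
for n in ("narrow","wide"):
    arm.reach(tcp(n,off+.06,-.0063),QB)
    arm.line_to(tcp(n,off+.012,-.0063),max_speed=.12,f_stop=15)
    r=arm.line_to(tcp(n,off-.010,-.0063),max_speed=.03,f_stop=20); print(n,r,"expect z",off*1e3-2.4); state(n)
    arm.line_to(tcp(n,off+.06,-.0063),max_speed=.15)
arm.reach([.50,.25,.45],QS); print(sensors.read_wrist_force())
s=shot("scene","z_sc");d=shot("side","z_sd")
# bystanders: picture change against the first pictures
for nm,f,o in (("scene",s,load("scene0")),):
    for k,P in {"block":(298,130),"stone":(233,360),"wedge":(205,236)}.items():
        u,v=P; a=f["color"][v-14:v+14,u-16:u+16].astype(int);b=o["color"][v-14:v+14,u-16:u+16].astype(int); print(k,abs(a-b).mean().round(1))
```

```text
narrow True expect z 35.59999999999998
bay pos mm [-6.6 -0.6 36.2] F bay [0.8 1.4 4.8] Tq [ 0.31 -0.25 -0.02] t 27.5417
wide True expect z 35.59999999999998
bay pos mm [-6.9 -0.5 35.9] F bay [-1.4  0.7  3.9] Tq [ 0.16 -0.02 -0.07] t 29.7583
[ 0.04901817  0.50450858 -0.78271832]
block 58.8
stone 12.3
wedge 12.3
```

```bash
python3 -c "
from rig import sign_off,sensors
print(sensors.read_time_s()); sign_off()"
```

```text
31.5667
the job is handed in; nothing more can be done
```

Both panels are in their own bays, tab up and let go. I handed the job in at 31.6 s of the 56 s allowed. The interface gives no verdict.

**What I did:** I gripped each panel by its tab, lifted it out of the stand and pushed it down the leaning slot, narrow panel first. A close view before insertion showed the slots about 6 mm further to the robot's right than I had worked out, so I corrected for that. For the wide bay I confirmed it in the wrist image before pushing.

**Checks that passed:**
- **Seating:** both panels stopped hard within 0.1 mm of the same depth and did not move under a further push of about 25 N or more.
- **After release:** pressing each tab top with closed fingers met a hard stop within about 0.6 mm of the expected height.
- **Clips:** my last picture showed both panels upright in their slots with the clips along their edges. I did not measure the clip angles or pull on the panels, so "snapped" is inferred from the depth and the firm stops.

**Checks that disagreed or stayed open:**
- **Depth:** both panels stopped 2.3 to 2.4 mm below my computed home point. The 6 mm slot correction accounts for about 2.9 mm of that, so I took it as fully home.
- **Sanding block:** its before-and-after comparison came out high (58.8, against 12.3 for the stone and the wedge). I think the arm was in front of it in that view. The arm never worked low near the block, and it looked undisturbed in the previous wrist picture, but I did not measure its position.

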